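# Latch the lid, switch on and hold a pulse spin on a microcentrifuge

## Robot

A 7-joint arm with a two-finger parallel gripper is mounted at the origin on a cart in front of the work surface, level with it; the furniture and walls round the work are solid. World frame = base frame: x ahead of the robot, y to its left, z up, the work surface at z = 0. Lengths are in m, angles in rad, forces in N, time in s.
With the tool pointing down it reaches from about 0.425 to 0.95 m from the base axis. Payload 4.7 kg.
Tool frame: the origin (TCP) lies on the centre line of the jaws, within the pads' length; the fingertips stand 8 mm ahead of it and the grasp point (between the pads) lies 11 mm behind it; z points along the fingers, y is the line along which they close (so a half turn about z gives the same grasp; the last joint's range is limited). The gripper opens to 85 mm and grips with 20 to 120 N. Pads are 22 mm wide; open, the fingers measure 114 mm over their backs; the gripper's body (76 mm by 85 mm) begins 54 mm behind the grasp point. The pads swing forward as they close: fully open they stand 13 mm farther back than shut.
Start: joints at [1.074, 0.469, -0.049, 1.532, 0.024, 1.141, -0.082], TCP at [0.304, -0.602, 0.239] pointing down, gripper open.
Joint ranges: [-2.59, 2.59], [-0.33, 1.99], [-1.39, 1.29], [0.1, 2.45], [-1.04, 4.18], [0.21, 1.99], [-2.66, 2.66]. Speed limits (rad/s): [2.57, 2.57, 3.14, 3.14, 3.14, 3.14, 3.14].

## Interface

Orientations are given as a 3x3 rotation matrix whose columns are the frame's x, y, z axes.
In Python, from rig import arm gives the robot as it stands. Calls block until the motion is done:
- arm.movep(position, orientation): joint-space move of the TCP to a pose.
- arm.move_l(position, attitude=None, feed=0.15, until_force=None): straight line of the TCP; attitude=None keeps the orientation; feed is the mean speed in m/s. With until_force (N) it stops when the force on the tool has changed by that much, and returns True; else False.
- arm.move_joints(angles): joint-space move.
- arm.command_gripper(opening, newtons=None): finger opening in m; newtons is the grip in N (None keeps the last); returns when the fingers have stopped.
- arm.sleep(seconds).
- arm.inverse_kinematics(position, orientation): joint angles nearest the present ones, or None.
- arm.sense(): the state.
- arm.camera(name): name is "side" or "top" or "wrist"; returns the picture (400x640x3 uint8, red, green, blue); there is no depth.
- arm.camera_params(name): a dict with "K" (3x3 intrinsics, pixels), "position" and "rotation" of the camera in the world; the wrist camera has in their place "tool_from_camera" (4x4, takes a point from camera to tool coordinates, whose origin is the TCP and whose axes are the flange's). Camera axes: x right, y down, z forward; pixel columns grow to the right and rows downward; lengths in m; the calibration is good to about 2 mm. A picture is of the moment at which its call begins: read the wrist's pose just before it. camera_params takes no time and is no camera call.
A pose or a line that the arm cannot do raises arm.Unreachable and nothing moves.
- arm.finish_job(): hands the job in; it is judged then, once.
The state is a dict: "time_s": time; "joint_pos": joint angles; "qd": joint speeds; "joint_efforts": joint torques, N m; "position": TCP position; "tcp_rot": TCP orientation; "wrist_force": force on the tool from outside, world axes, zero at the start; "ft_torque": the same for the moment, N m; "finger_gap": finger opening in m; "gripper_force": force on a finger pad.
Only numpy, scipy, OpenCV 4.12 (cv2) and the standard library are available. Lean on these libraries where they do the work, as an engineer would, in place of code of your own. Each camera call takes 0.05 s, during which the arm holds its last target. There are 200 camera calls.

## Task

The tubes in the small centrifuge need a quick pulse spin. With the closed fingers push the clear sprung lid down by its thumb pad until the front latch catches and it stays shut on its own, only then press the front half of the power rocker so that it snaps to on, and finally press the round pulse key right down and keep holding it: the program finishes while the key is held down. Nothing is to be gripped or lifted; do not press the lid's release paddle, and do not shove the centrifuge or the things beside it out of place.

Things in the scene. Friction and masses are not known exactly. Their poses are not given: they have to be found in the camera images.
- centrifuge: Microcentrifuge, white, 2.2 kg, loose on rubber feet. Origin on the table under its middle; own x runs from front (deck) to rear (hinge), y to the left seen from the front, z up. Housing x -116 to +102 mm, y -74 to +74 mm. Level control deck in front, x -116 to -50, 54 mm high: rocker at the left, latch paddle in the middle, pulse key at the right. 100 mm high with the lid shut.
- lid (a joint): Lid hinge, rad: 0 = shut, grows as the lid's front rises; 0.46 to 0.64 at the start. A spring holds the lid up: 1 to 3 N at the pad bring it down and 6 to 8 N push it past the latch over the last 8 mm; it springs up again unless the latch has caught. Hard stop at -0.012; latched it rests at 0.00 to 0.01.
- lid_hinge (a point): Middle of the lid's hinge axis at the rear of the machine (x +96, z 66 mm in the centrifuge's frame). The axis runs along the centrifuge's y.
- lid_pad (a point): Centre of the top of the lid's grey thumb pad (24 x 42 mm), where the lid is pushed; it moves with the lid, its z axis is the lid's outward normal. With the lid shut it lies 122 mm in front of the hinge axis and 34 mm above it (x -26, z 100 mm in the centrifuge's frame). The lid is a clear dome, 140 mm across, 31 mm high.
- latch (a joint): Hinge of the sprung latch hook, rad: 0 = upright, where it engages; to 0.22 as the hook is pushed forward, by the lid's catch bar in passing or by the paddle. The bar snaps under the hook by itself.
- latch_paddle (a point): Top centre of the latch's release paddle, a grey tongue 26 x 22 mm in the middle of the deck, 66 mm above the table, in front of the steel hook. Pressing it frees the lid. To be left alone.
- rocker (a joint): Power rocker, rad: 0 = off (front half, with a white bar, stands up; rear half level), 0.40 = on (front half level, rear half up). An over-centre spring drives it to either end, to on once past about 0.15; 2 to 3 N on the front half throw it.
- rocker_front (a point): Point on the face of the black rocker's front half, 13 mm in front of the pivot (pivot at x -88, y +47, z 56 mm in the centrifuge's frame, along y). Rocker 37 mm (x) by 22 mm (y). When on, the front half is level, 61 mm above the table, 3 mm above its bezel. Keep the fingertip's centre at or in front of this point, so that it does not press the rear half.
- pulse_key (a joint): Travel of the pulse key, m: 0 = up, 0.005 = fully down. It springs back when let go; 1.5 N to start it, 4 N fully down.
- key_top (a point): Top centre of the pulse key, a grey disc 25 mm across at x -88, y -47 mm in the centrifuge's frame, 64 mm above the table when up, 10 mm above the deck; it is pressed straight down.
- tube_rack: Orange tube rack, 62 x 112 x 42 mm, loose, to the left of the centrifuge; origin at the centre of its underside. Not to be moved.
- dye_vial: Brown vial with a black cap, 27 mm across and 62 mm tall, loose, to the right of the centrifuge; origin at the centre of its underside. Not to be moved.
- objective_can: White canister with a black cap, 41 mm across and 53 mm tall, loose, to the right of the centrifuge; origin at the centre of its underside. Not to be moved.

How it is judged:
By the outcome, as a careful person would: the job done as asked, in the order asked, and still so for the second after the job is handed in, while the arm keeps its last pose, push and grip.
It also fails if it takes over 38 s, if anything falls off the work surface, if the arm or the gripper's body presses on something with over 40 N, if the wrist force passes 120 N, or if a joint passes its speed limit or range.

## Working session

There is one attempt and no reset: what is moved stays moved. The work goes in short steps, each a Python script; the robot and the scene stay as the last script left them, time stands still between calls to the robot, and variables do not carry over. Pictures are saved under pics/ and viewed, at most 11 in all, crops included, and the job is handed in when it is done.

```bash
ls; mkdir -p pics
python3 - <<'E'
from rig import arm
import cv2,numpy as np
for n in("top","side"):
    im=arm.camera(n); cv2.imwrite(f"pics/{n}0.png",im[:,:,::-1]); p=arm.camera_params(n); print(n,p)
print(arm.sense()["time_s"],arm.camera_params("wrist"))
E
```

```text
pics
rig.py
top {'K': array([[418.35394194,   0.        , 324.18754496],
       [  0.        , 418.35394194, 195.8127059 ],
       [  0.        ,   0.        ,   1.        ]]), 'position': array([0.51190427, 0.0700398 , 0.93449685]), 'rotation': array([[-0.00719304, -0.99410836,  0.10815189],
       [-0.99996884,  0.00750269,  0.00245648],
       [-0.00325344, -0.10813085, -0.99413135]])}
side {'K': array([[508.28579269,   0.        , 320.05064727],
       [  0.        , 508.28579269, 195.69776997],
       [  0.        ,   0.        ,   1.        ]]), 'position': array([ 0.6586195 , -0.68821513,  0.54206479]), 'rotation': array([[ 0.99597152,  0.06220578, -0.06458467],
       [ 0.08703745, -0.49739142,  0.86314903],
       [ 0.021569  , -0.86529314, -0.50080192]])}
0.1 {'K': array([[295.78082476,   0.        , 324.83851748],
       [  0.        , 295.78082476, 198.93484264],
       [  0.        ,   0.        ,   1.        ]]), 'tool_from_camera': array([[ 7.19148767e-04, -9.63644477e-01, -2.67186834e-01,
         6.77662535e-02],
       [ 9.99999648e-01,  5.77645428e-04,  6.08202449e-04,
        -1.36350431e-03],
       [-4.31751678e-04, -2.67187178e-01,  9.63644554e-01,
        -1.33115311e-01],
       [ 0.00000000e+00,  0.00000000e+00,  0.00000000e+00,
         1.00000000e+00]])}
```

View pics/top0.png

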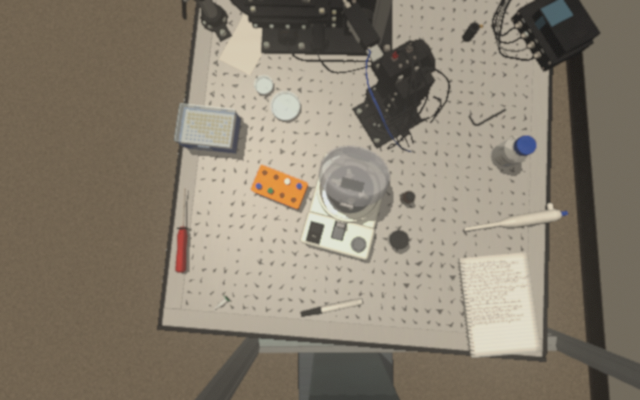

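View pics/side0.png

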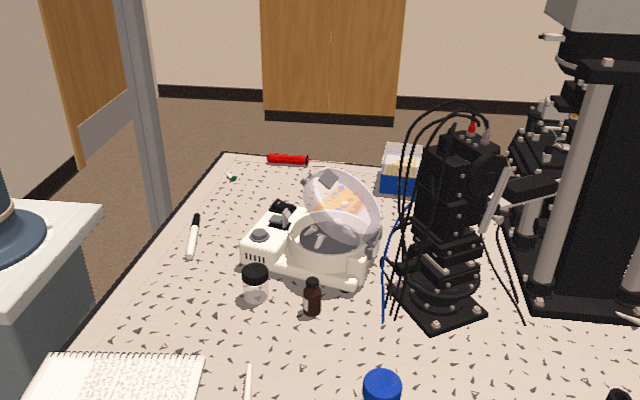

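```bash
cat > h.py <<'E'
import numpy as np, cv2
from rig import arm
def pose(name):
    p=arm.camera_params(name)
    if name!="wrist": return p["K"],p["rotation"],p["position"]
    s=arm.sense(); T=p["tool_from_camera"]; R=np.array(s["tcp_rot"])
    return p["K"],R@T[:3,:3],np.array(s["position"])+R@T[:3,3]
def ray(c,uv):
    K,R,t=c; d=R@np.linalg.solve(K,[*uv,1.]); return t,d/np.linalg.norm(d)
def plane(c,uv,z):
    t,d=ray(c,uv); return t+d*(z-t[2])/d[2]
def tri(obs):  # [(cam,uv)..] -> point, residual m
    A=np.zeros((3,3));b=np.zeros(3);L=[]
    for c,uv in obs:
        t,d=ray(c,uv);P=np.eye(3)-np.outer(d,d);A+=P;b+=P@t;L.append((t,P))
    x=np.linalg.solve(A,b); return x,max(np.linalg.norm(P@(x-t)) for t,P in L)
def down(yaw,s=1): # tool z down, tool x at yaw (s=1)
    x=np.array([np.cos(yaw),np.sin(yaw),0])*s; z=np.array([0,0,-1.]); return np.column_stack([x,np.cross(z,x),z])
def snap(n,f):
    c=pose(n); im=arm.camera(n); cv2.imwrite(f"pics/{f}.png",im[:,:,::-1]); np.savez(f"pics/{f}.npz",K=c[0],R=c[1],t=c[2]); return c,im
def load(f):
    z=np.load(f"pics/{f}.npz"); return z["K"],z["R"],z["t"]
E
python3 - <<'E'
from h import *
np.set_printoptions(precision=4,suppress=True)
T=pose("top");S=pose("side")
for n,a,b in(("key",(358,244),(261,235)),("rocker",(316,232),(282,207)),("paddle",(339,230),(288,215)),("pad",(352,184),(328,180))):
    print(n,tri([(T,a),(S,b)]),plane(T,a,.062))
print(np.array(arm.sense()["tcp_rot"]))
k=plane(T,(358,244),.064);r=plane(T,(316,232),.06);d=r-k;yaw=np.arctan2(-d[0],d[1]);print(yaw,np.linalg.norm(d))
for s in(1,-1):
  for x,y in ((.35,0),(.40,0.05),(.45,.05)):
    for z in (.28,.33): print(s,x,y,z,arm.inverse_kinematics([x,y,z],down(yaw,s)))
E
```

```text
key (array([0.5078, 0.003 , 0.058 ]), np.float64(0.0019239696812078106)) [0.5059 0.0029 0.062 ]
rocker (array([0.5316, 0.0898, 0.062 ]), np.float64(0.00028445801185876014)) [0.5313 0.0898 0.062 ]
paddle (array([0.5421, 0.0435, 0.0744]), np.float64(0.007401657177313536)) [0.5351 0.0419 0.062 ]
pad (array([0.6177, 0.0199, 0.1608]), np.float64(0.00010804123865096951)) [0.6314 0.0135 0.062 ]
[[ 0.8925  0.451  -0.0009]
 [ 0.451  -0.8925  0.0015]
 [-0.0001 -0.0018 -1.    ]]
-0.285126836538038 0.09050523461354756
1 0.35 0 0.28 [ 0.4956 -0.1117 -0.551   2.1368 -0.0655  1.101  -1.8788]
1 0.35 0 0.33 [ 0.5346 -0.1599 -0.5558  2.0538 -0.0894  1.2253 -1.841 ]
1 0.4 0.05 0.28 [ 0.4239  0.005  -0.6425  2.0426  0.0034  1.095  -2.076 ]
1 0.4 0.05 0.33 [ 0.464  -0.0427 -0.6547  1.9633 -0.0278  1.2123 -2.0364]
1 0.45 0.05 0.28 [ 0.3409  0.1013 -0.5796  1.9538  0.0621  1.1037 -2.1203]
1 0.45 0.05 0.33 [ 0.3763  0.0595 -0.6     1.8772  0.0358  1.2155 -2.0912]
-1 0.35 0 0.28 [ 0.8296 -0.1249 -0.8388  2.1257 -0.1041  1.1018  1.3275]
-1 0.35 0 0.33 [ 0.8528 -0.1845 -0.8098  2.0439 -0.1415  1.2289  1.385 ]
-1 0.4 0.05 0.28 [ 0.7234  0.0232 -0.9415  2.0321  0.0211  1.0959  1.058 ]
-1 0.4 0.05 0.33 [ 0.7556 -0.0398 -0.9279  1.9537 -0.034   1.212   1.1258]
-1 0.45 0.05 0.28 [ 0.6418  0.1472 -0.9172  1.9416  0.1301  1.1135  0.9578]
-1 0.45 0.05 0.33 [ 0.6676  0.0926 -0.9146  1.8659  0.0781  1.2201  1.0138]
```

Run:
```python
from h import *
R=down(-.285,-1)
arm.command_gripper(0.0,30)
arm.movep([.46,.06,.28],R); c,a=snap("wrist","w1")
arm.movep([.54,.02,.28],R); c,b=snap("wrist","w2")
s=arm.sense();print(s["time_s"],s["position"],s["finger_gap"],s["wrist_force"])
```

```text
3.8417 [0.53980898 0.02005699 0.27952068] 0.00018900477608320144 [ 0.00506248  0.21719301 -0.04034878]
```

View pics/w1.png

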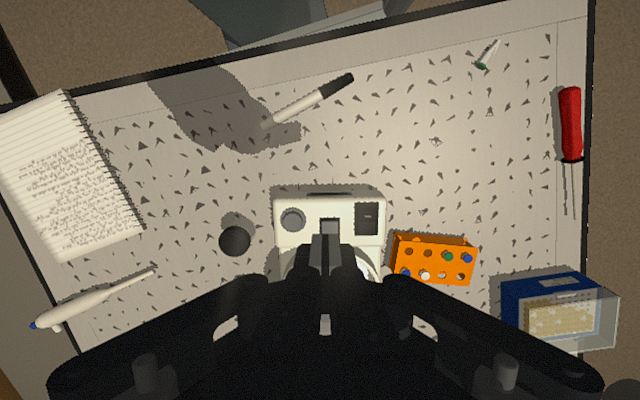

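View pics/w2.png

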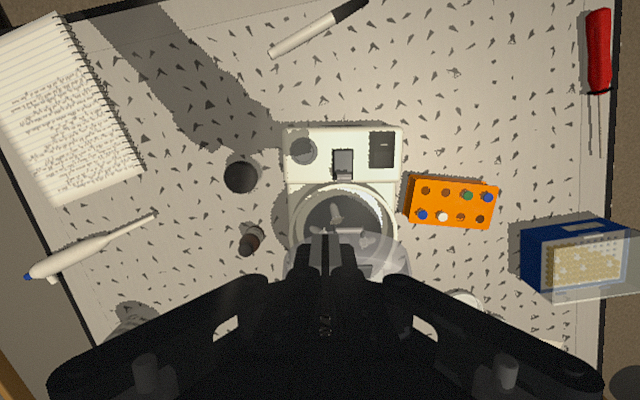

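```bash
cat > seg.py <<'E'
from h import *
np.set_printoptions(precision=4,suppress=True)
def blobs(f,box):
    im=cv2.imread(f"pics/{f}.png"); x0,y0,x1,y1=box; g=im[y0:y1,x0:x1].astype(int); out={}
    m=((g.max(2)<75)*255).astype(np.uint8)
    k=((g.max(2)>=75)&(g.max(2)<165))*np.uint8(255)
    for n,mm in(("dark",m),("grey",k)):
        cs,_=cv2.findContours(cv2.morphologyEx(mm,cv2.MORPH_OPEN,np.ones((3,3))),cv2.RETR_EXTERNAL,cv2.CHAIN_APPROX_NONE)
        for c in cs:
            if cv2.contourArea(c)>60:
                r=cv2.minAreaRect(c); print(f,n,cv2.contourArea(c),np.add(r[0],(x0,y0)),np.array(r[1]),r[2])
E
python3 - <<'E'
from seg import *
blobs("w1",(278,203,384,243)); blobs("w2",(289,131,402,180))
for f,b in(("w1",(270,180,400,260)),("w2",(280,115,410,195))):
    im=cv2.imread(f"pics/{f}.png")[b[1]:b[3],b[0]:b[2]]; cv2.imwrite(f"pics/{f}c.png",cv2.resize(im,None,fx=6,fy=6,interpolation=cv2.INTER_CUBIC)[:480])
a=cv2.imread("pics/w1c.png");b=cv2.imread("pics/w2c.png")
cv2.imwrite("pics/wc.png",cv2.resize(np.vstack([a,b]),None,fx=.62,fy=.62))
# look again from the side for the pad
arm.movep([.52,.16,.30],down(-.285,-1)); snap("wrist","w3"); print(arm.sense()["time_s"])
E
```

```text
w1 dark 290.0 [369.5 218.5] [31. 15.] 90.0
w1 grey 260.0 [330.5 231.5] [21. 17.] 90.0
w1 grey 457.5 [292.5 219.5] [23. 25.] 90.0
w2 grey 369.0 [342.5 163. ] [26. 17.] 90.0
w2 grey 686.0 [380.5 148.5] [35. 23.] 90.0
w2 grey 724.0 [302.5 147.5] [33. 27.] 90.0
4.5167
```

View pics/wc.png

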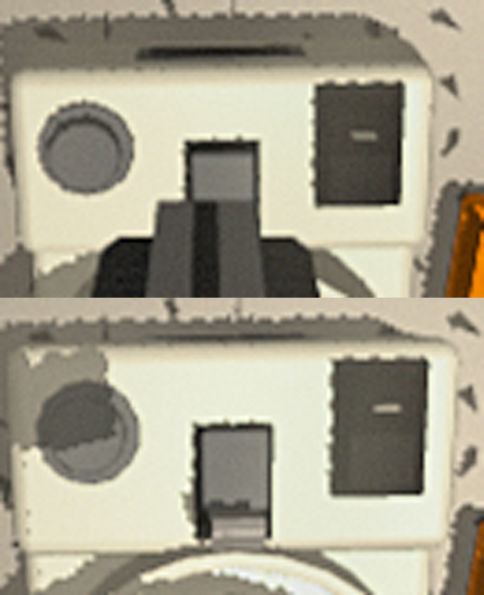

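View pics/w3.png

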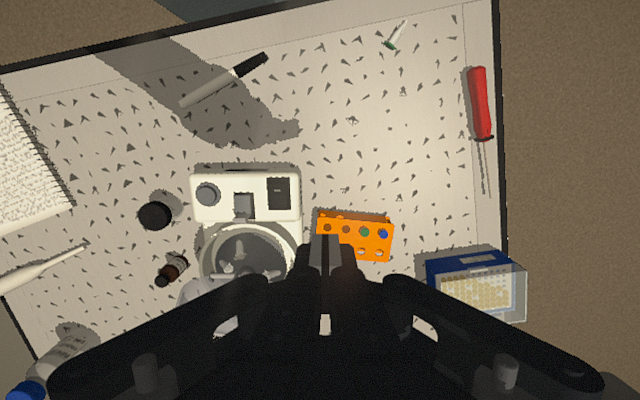

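Run:
```python
from seg import *
c1,c2,c3=map(load,("w1","w2","w3"));T=pose("top");S=pose("side")
key,_r=tri([(c1,(293.1,219.5)),(c2,(303.4,150.8)),(c3,(208,194))]);print("key",key,_r)
rk,_r=tri([(c1,(366.8,218.7)),(c2,(382,149.5)),(c3,(279,194))]);print("rk",rk,_r)
for z,c,k,r in((.06,c1,(293.1,219.5),(366.8,218.7)),(.06,c2,(303.4,150.8),(382,149.5)),(.06,c3,(208,194),(279,194))):
    a=plane(c,k,.062);b=plane(c,r,.059);d=b-a;print(a,b,np.hypot(*d[:2]),np.arctan2(-d[0],d[1]))
d=rk-key;yaw=np.arctan2(-d[0],d[1]);m=(rk+key)/2;ex=np.array([np.cos(yaw),np.sin(yaw),0]);ey=np.array([-ex[1],ex[0],0])
o=m+.088*ex;o[2]=0;pad=tri([(T,(352,184)),(S,(328,180))])[0]
print("yaw",yaw,"o",o,"pad local",(pad-o)@ex,(pad-o)@ey,pad[2])
t=cv2.resize(cv2.imread("pics/top0.png")[135:265,290:410],None,fx=4,fy=4,interpolation=cv2.INTER_CUBIC)
s=cv2.resize(cv2.imread("pics/side0.png")[155:285,230:330+60][:130,:160],None,fx=4,fy=4,interpolation=cv2.INTER_CUBIC)
s=s[:,:]; print(t.shape,s.shape); v=np.hstack([t,s])
cv2.imwrite("pics/ts.png",cv2.resize(v,None,fx=.7,fy=.7))
```

```text
key [0.5051 0.004  0.0536] 0.0002460637588380582
rk [0.5305 0.095  0.0549] 0.0006623108714785515
[0.5025 0.006  0.062 ] [0.5287 0.0951 0.059 ] 0.09285786941317001 -0.2857107046377766
[0.5044 0.0047 0.062 ] [0.5295 0.0941 0.059 ] 0.09291618192577188 -0.273322287670119
[0.5041 0.0078 0.062 ] [0.5303 0.0957 0.059 ] 0.09171610053346939 -0.28976459810955674
yaw -0.2718956892932949 o [0.6026 0.0259 0.    ] pad local 0.01620839861462752 -0.0016647376350580152 0.1608247431371074
(520, 480, 3) (520, 640, 3)
```

View pics/ts.png

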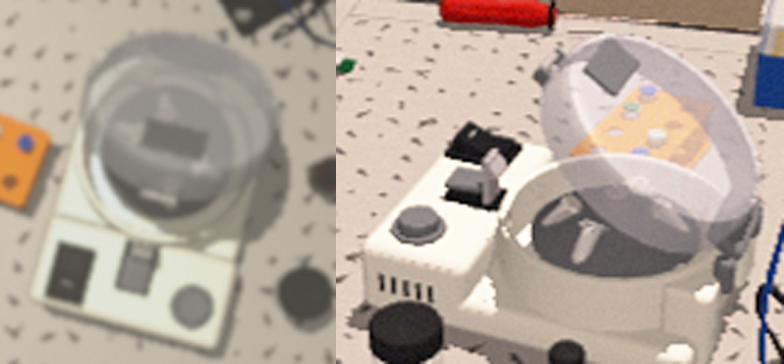

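```bash
cat >> h.py <<'E'
yaw=-.280; ex=np.array([np.cos(yaw),np.sin(yaw),0]); ey=np.array([-ex[1],ex[0],0])
O=(np.array([.5045,.005,0])+np.array([.530,.094,0]))/2+.088*ex
RT=down(yaw,-1)
def L(x,y,z): return O+x*ex+y*ey+np.array([0,0,z+.008])  # fingertip at local point -> TCP
def lid(th): a=th+np.arctan2(34,122); r=np.hypot(.122,.034); return .096-r*np.cos(a),.066+r*np.sin(a)
def F(): return np.round(arm.sense()["wrist_force"],1)
E
python3 - <<'E'
from h import *
x,z=lid(.57); print(O,x,z)
arm.movep(L(x,0,z+.045),RT)
print(F(), arm.move_l(L(x,0,z-.005),feed=.05,until_force=1.0),F(),np.round(arm.sense()["position"]-O,4))
p=arm.sense()["position"]
h0=p[2]-.008
for th in np.arange(.52,.05,-.06):
    x,z=lid(th); arm.move_l(L(x,0,z),feed=.06); print(round(th,2),F())
snap("wrist","w4");snap("side","s4");print(arm.sense()["time_s"])
E
```

```text
[0.60182288 0.0251807  0.        ] 0.011635570687158175 0.16045974310106137
[0.2 0.3 0.8] True [ 0.6 -0.7  0.6] [ 0.0097 -0.0035  0.176 ]
0.52 [ 0.1 -0.2 -0.1]
0.46 [ 0.5 -0.3  0.6]
0.4 [-0.4 -0.6  0.3]
0.34 [ 0.1 -0.8  1. ]
0.28 [ 0.6 -0.2  0.9]
0.22 [-0.1  0.5  1.7]
0.16 [-0.7 -0.4  1.1]
0.1 [-0.7  0.1  1.5]
8.4083
```

Run:
```python
import cv2
cv2.imwrite("pics/s4c.png",cv2.resize(cv2.imread("pics/s4.png")[130:290,220:420],None,fx=3.5,fy=3.5,interpolation=cv2.INTER_CUBIC))
```

```text
(no output)
```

View pics/s4c.png

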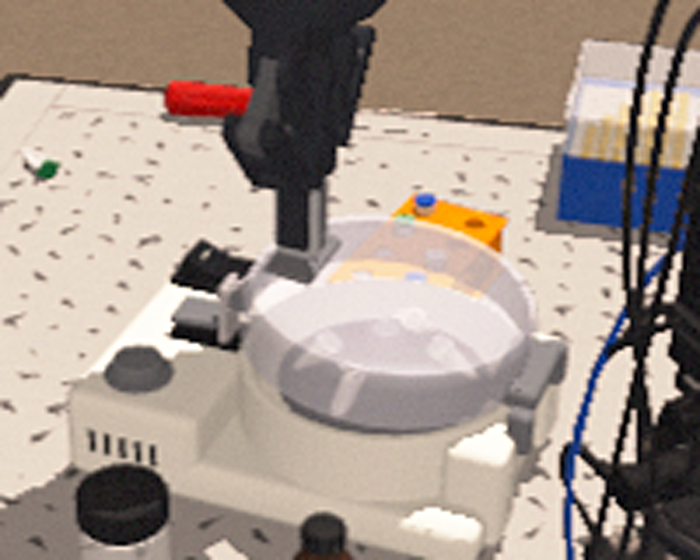

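The finger is centred on the grey pad (about px 300,262 in the crop) and the lid is nearly down. Pushing it past the latch next.

Run:
```python
from h import *
for th in (.06,.03):
    x,z=lid(th); arm.move_l(L(x,0,z),feed=.04); print(th,F())
x,z=lid(0)
for dz in np.arange(0,.016,.001):
    arm.move_l(L(x,0,z-dz),feed=.02); f=F(); print(round(dz,4),f,np.round(arm.sense()["position"][2]-.008,4))
    if f[2]>17: break
arm.sleep(.3);print(F())
arm.move_l(L(x,0,.102),feed=.03);print(F());arm.move_l(L(x,0,.15),feed=.15);print(F())
snap("side","s5");print(arm.sense()["time_s"])
cv2.imwrite("pics/s5c.png",cv2.resize(cv2.imread("pics/s5.png")[130:290,220:420],None,fx=3.5,fy=3.5,interpolation=cv2.INTER_CUBIC))
```

```text
0.06 [0.5 0.4 1.5]
0.03 [ 0.5 -0.1  1.6]
0.0 [ 1.  -0.1  1.9] 0.0999
0.001 [-0.6  1.4  1.6] 0.0989
0.002 [-2.2 -0.1  6.5] 0.0986
0.003 [-3.6 -1.3 12.1] 0.0984
0.004 [-5.1 -1.1 18.4] 0.0983
[-6.1 -1.7 17.6]
[-0.7 -0.1  0.8]
[-0.1  0.7 -0.6]
11.4417
```

View pics/s5c.png

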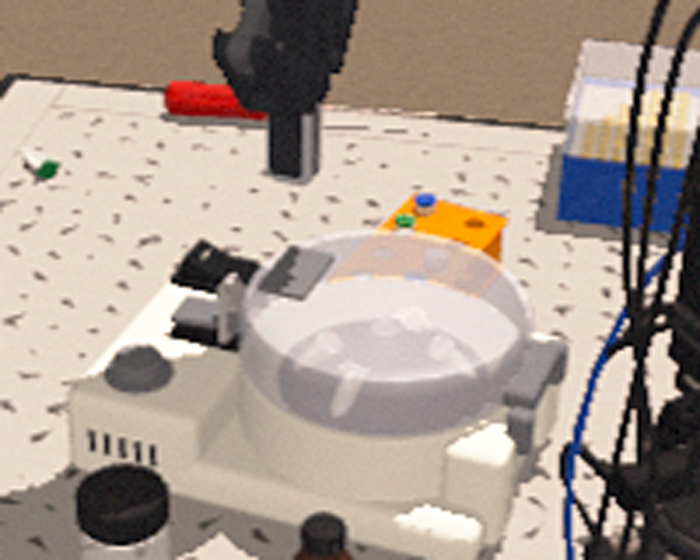

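Run:
```python
from h import *
arm.move_l(L(-.103,.047,.095),feed=.15); arm.move_l(L(-.103,.047,.070),feed=.08); print(F())
for z in np.arange(.068,.0575,-.001):
    arm.move_l(L(-.103,.047,z),feed=.03); f=F(); print(round(z,4),f)
    if f[2]>8: break
arm.move_l(L(-.103,.047,.1),feed=.1)
arm.move_l(L(-.07,-.02,.16),feed=.2)
c,_=snap("side","s6");snap("wrist","w6");print(arm.sense()["time_s"])
cv2.imwrite("pics/s6c.png",cv2.resize(cv2.imread("pics/s6.png")[170:270,230:360],None,fx=5,fy=5,interpolation=cv2.INTER_CUBIC))
```

```text
[-0.1  0.3 -0.7]
0.068 [ 0.2  0.8 -0.2]
0.067 [ 0.6 -0.2  0.1]
0.066 [0.  0.3 0.2]
0.065 [ 0.1  0.5 -0. ]
0.064 [-0.3 -0.5 -0.3]
0.063 [ 0.4 -0.2  0.2]
0.062 [-2.8 -1.3  8.6]
15.7667
```

View pics/s6c.png

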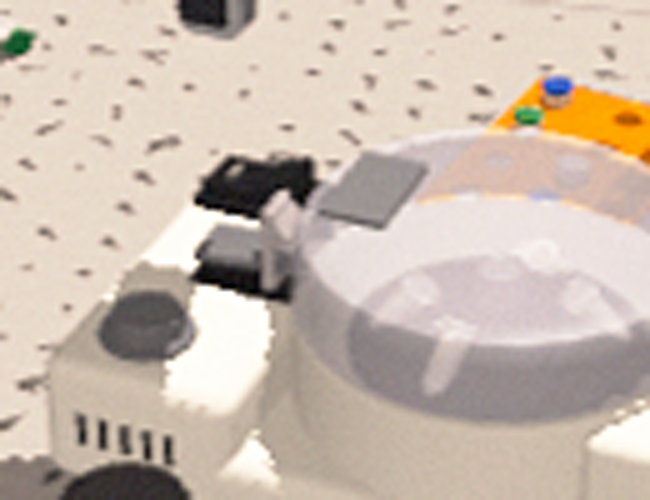

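Run:
```python
from h import *
arm.move_l(L(-.088,-.047,.085),feed=.15); arm.move_l(L(-.088,-.047,.068),feed=.08); print(F())
for z in np.arange(.066,.0545,-.0007):
    arm.move_l(L(-.088,-.047,z),feed=.03); f=F(); print(round(z,4),f,np.round(arm.sense()["position"][2]-.008,4))
    if f[2]>10: break
arm.sleep(4);print(F(),arm.sense()["time_s"])
snap("side","s7")
cv2.imwrite("pics/s7c.png",cv2.resize(cv2.imread("pics/s7.png")[150:290,220:400],None,fx=4,fy=4,interpolation=cv2.INTER_CUBIC))
```

```text
[0.2 1.  0.9]
0.066 [0.4 0.5 0.7] 0.0661
0.0653 [0.4 0.  0.2] 0.0654
0.0646 [-1.   0.5 -1.2] 0.0646
0.0639 [-0.2 -0.8  1.4] 0.064
0.0632 [0.2 0.5 1.8] 0.0633
0.0625 [0.9 0.  1.7] 0.0626
0.0618 [-1.   0.7  3.2] 0.0618
0.0611 [-0.5 -0.6  1.6] 0.0611
0.0604 [ 0.1 -0.   2.1] 0.0604
0.0597 [ 0.2 -0.2  3.6] 0.0597
0.059 [ 0.  -0.4  4.2] 0.0591
0.0583 [-3.1 -0.5 10.1] 0.059
[-2.2 -0.  10.1] 23.825
```

View pics/s7c.png

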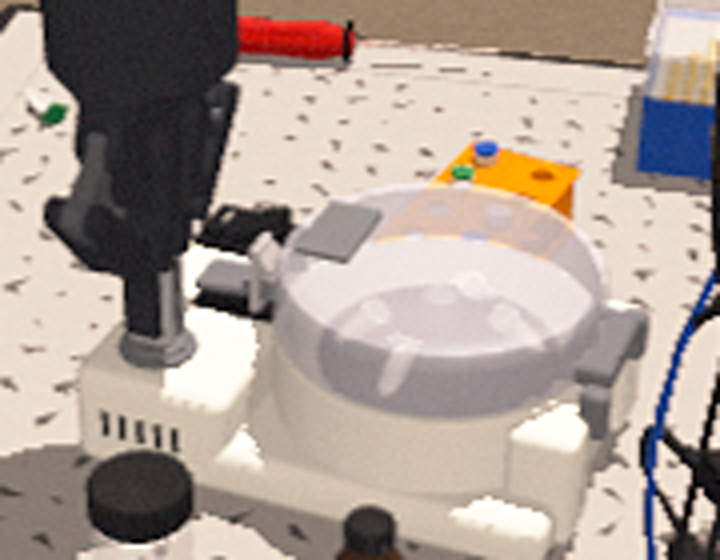

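The key (about px 157,345 in the crop) is at its 5 mm stop with 10 N on it. The lid is shut, the rocker's rear half is up (on), and the neighbouring objects have not moved.

```bash
python3 -c "
from rig import arm
arm.sleep(1);print(arm.finish_job())"
```

```text
the job is handed in; nothing more can be done
None
```

The job is handed in at about 25 s of the 38 s allowed: the lid is latched shut, the rocker looks on in the side camera view, and the pulse key was still held fully down at about 10 N.

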